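# Flip the big spice box shut

### The job

Two green boxes of spice jars stand on the lower tier of the bamboo stand with their hinged lids open. With the fingertips, push the lid of the larger box over from behind and press it down until it is fully shut, moving it steadily rather than slamming it. Keep the box standing where it is (never lift or shove it), leave the smaller box open, leave everything else where it is, and finish with the hand clear.

Things in the scene. Friction and masses are not known exactly. Their poses are not given: they have to be found in the camera images.
- big_box: the larger green box, 130 mm (its x) by 110 mm (its y) by 80 mm high without lid, about 0.8 kg with four spice jars (all 14 mm or more below the rim); loose, it stands on the lower tier by its weight alone. Origin at the centre of its underside, z up; hinge on its +x edge (away from the robot), free front at -x. The boxes and two dishes may swap places.
- big_lid (a joint): angle in rad of the larger box's lid: 0 fully shut, 1.57 upright; starts leaning back, 1.65 to 2.0 (stop at 2.1). The stiff hinge (about 0.1 N m) holds the lid wherever it is left: it does not fall, so it must be pushed all the way; 1 to 2 N near its edge turns it.
- big_lid_hinge (a point): middle of the larger box's hinge line, 65 mm towards +x of the box's centre and 80 mm above its underside; turns with the lid: y along the hinge line, -x along the lid to its front edge, z out of its outer face (up when shut)
- big_lid_edge (a point): middle of the front edge of the larger lid, on its outer face; axes as the hinge point. The lid is a flat plate, 60 g, 138 mm from hinge line to edge, 118 mm wide, 6 mm thick, with its outer face 8 mm above the hinge line when shut; a raised panel adds 1.5 mm and a thumb tab 11 mm at the edge, both looks only
- small_box: the smaller green plastic box, 90 mm (its x) by 80 mm (its y) by 60 mm high, about 0.4 kg, loose, on the lower tier; same build, axes and hinge side; leave it standing and open
- small_lid (a joint): angle in rad of the smaller box's lid (98 mm from hinge to edge, 88 mm wide): 0 shut, starts at 1.65 to 2.0; stiff hinge; leave it open
- stand: fixed two-tier bamboo stand; lower tier 280 mm (x, from 155 mm in front of the origin to 125 mm behind) by 680 mm (y), its top 40 mm above the counter; upper tier behind it 150 mm by 680 mm, its top 120 mm above the counter, centred 200 mm towards +x; origin at counter height under the lower tier
- dish_small: clear glass side dish, round, 54 mm across the rim and 26 mm high, loose; origin at the centre of its underside; leave it alone; on the lower tier among the boxes
- dish_wide: clear glass side dish, round, 104 mm across the rim and 35 mm high, loose; origin at the centre of its underside; leave it alone; on the upper tier
- dish_medium: clear glass side dish, round, 80 mm across the rim and 30 mm high, loose; origin at the centre of its underside; leave it alone; on the lower tier among the boxes
- black_bowl: matte black ceramic bowl, 120 mm across and 50 mm high, loose, on the upper tier; origin at the centre of its underside; leave it alone
- spoon: steel serving spoon, 240 mm long, lying on the counter to the right (-y) of the stand; leave it alone
- oil_bottle: green glass oil bottle, 64 mm across and 210 mm high, standing on the counter to the left (+y) of the stand; origin at the centre of its underside; leave it alone

How it is judged (in metres and radians):
On the way, in this order (a step that is already met when the one before it is completed fails the run):
1. the larger lid has been pushed over, well past upright towards shut (value of joint big_lid below 1.2 rad), for 0.1 s.
2. the larger lid is fully shut (value of joint big_lid below 0.04 rad), for 0.2 s.
At the end, for the whole second after the job is handed in: larger lid shut to within 0.04 rad (5 mm at its front edge), its box flat, at rest and within 15 mm of its start; smaller box within 20 mm of its start, its lid still above 1.5 rad; dishes, bowl, spoon and bottle each within 30 mm of their start (value of joint big_lid below 0.04 rad and value of joint small_lid above 1.5 rad and distance of big_box from where it was at the start of the episode below 0.015 m and angle between big_box's own z axis and vertical below 0.05 rad and linear speed of big_box below 0.02 m/s and distance of small_box from where it was at the start of the episode below 0.02 m and distance of each of dish_small, dish_wide, dish_medium, black_bowl, spoon, oil_bottle from where it was at the start of the episode below 0.03 m); the robot touches nothing.
It fails at once if the larger box is lifted (more than 15 mm off the tier) or tipped (more than 0.2 rad) (height (world z) of big_box above 0.055 m or angle between big_box's own z axis and vertical above 0.2 rad).
It fails at once if the larger box is shoved more than 25 mm (distance of big_box from where it was at the start of the episode above 0.025 m).
It fails at once if the larger lid is slammed (faster than 4 rad/s) (velocity of joint big_lid below -4 rad/s).
It fails at once if the smaller box is shifted more than 20 mm or its lid is pushed below 1.5 rad (distance of small_box from where it was at the start of the episode above 0.02 m or value of joint small_lid below 1.5 rad).
It fails at once if a dish, the bowl, the spoon or the bottle is moved more than 30 mm (distance of any of dish_small, dish_wide, dish_medium, black_bowl, spoon, oil_bottle from where it was at the start of the episode above 0.03 m).
It also fails if it takes over 38 s, if anything falls off the work surface, if the arm or the gripper's body presses on something with over 40 N, if the wrist force passes 120 N, or if a joint passes its speed limit or range.

### The arm

A 6-joint arm with a two-finger parallel gripper is mounted at the origin on the work surface. World frame = base frame: x ahead of the robot, y to its left, z up, the work surface at z = 0. Lengths are in mm, angles in rad, forces in N, time in s.
With the tool pointing down it reaches from about 350 to 875 mm from the base axis. Payload 4.2 kg.
Tool frame: the origin (TCP) lies between the finger pads; the fingertips stand 17 mm ahead of it and the grasp point (between the pads) lies 2 mm behind it; z points along the fingers, y is the line along which they close (so a half turn about z gives the same grasp; the last joint's range is limited). The gripper opens to 85 mm and grips with 20 to 120 N. Pads are 22 mm wide; open, the fingers measure 114 mm over their backs; the gripper's body (76 mm by 85 mm) begins 54 mm behind the grasp point. The pads swing forward as they close: fully open they stand 13 mm farther back than shut.
Start: joints at [1.456, 0.385, 0.008, 0, -1.194, -0.259], TCP at [228.189, 581.832, 248.312] pointing down, gripper open.
Joint ranges: [-3.14, 3.14], [-1.21, 2.06], [-1.07, 1.41], [-3.16, 2.05], [-2.99, -0.16], [-3.1, 3.1]. Speed limits (rad/s): [2.79, 2.79, 3.14, 3.14, 3.14, 3.14].

### API

Orientations are given as a unit quaternion [x, y, z, w].
In Python, from bench import arm gives the robot as it stands.
- The arm moves only by the shell command python3 jog.py 'ROWS' [OPENING]. ROWS is a JSON list of rows, 1 to 10 of them, each an object with the fields sx, sy, sz (the shift in mm), ax, ay, az (a rotation vector in rad); a field left out counts as zero; each row is the pose to reach, as a shift and turn from the pose commanded when the command began, along the tool's axes at that moment; what a row does not reach only later rows make up. A row lasts 1/10 s, in which the tool goes at most 50 mm and 0.15 rad, less where a joint would pass 70% of its speed; a pose out of reach is approached as far as the arm can. OPENING is the finger opening in mm, set as the command begins (- or left out keeps the last). The fingers move at their own pace and stop on an object; the grip force is fixed at half the most. Time passes only in rows, so rows that do not move let the fingers close. It prints the time, the measured TCP pose, the force, the opening and the grip force at its end. Input that does not fit is refused with a message, and nothing moves.
- arm.read_state(): the state, without advancing time (a new reading comes with each control period).
- arm.get_image(name): name is "side" or "top" or "wrist"; returns the picture (384x512x3 uint8, blue, green, red); there is no depth.
- arm.get_calibration(name): a dict with "K" (3x3 intrinsics, pixels), "D" ([k1, k2, p1, p2, k3] as OpenCV has them; the pictures are not rectified), "rvec" (rotation vector, rad) and "tvec" (3), from world to camera coordinates, as OpenCV has them. Camera axes: x right, y down, z forward; pixel columns grow to the right and rows downward; lengths in mm; the calibration is good to about 2 mm. A picture is of the moment at which its call begins: read the wrist's pose just before it. get_calibration takes no time and is no camera call; for the wrist camera it gives the pose at the moment of the call.
- arm.job_done(): hands the job in; it is judged then, once.
The state is a dict: "clock": time; "joints": joint angles; "joint_vel": joint speeds; "joint_efforts": joint torques, N m; "position": TCP position; "ee_rot": TCP orientation; "contact_force": force on the tool from outside, world axes, zero at the start; "wrist_torque": the same for the moment, N m; "gripper_width": finger opening in mm; "grasp_force": force on a finger pad.
Only numpy, scipy, OpenCV 4.12 (cv2) and the standard library are available. Lean on these libraries where they do the work, as an engineer would, in place of code of your own. Each camera call takes 0.05 s, during which the arm holds its last target. There are 200 camera calls.

## Working session

There is one attempt and no reset: what is moved stays moved. The work goes in short steps, Python scripts to look and compute and a shell command to move; the robot and the scene stay as the last step left them, time stands still between calls to the robot, and variables do not carry over. Pictures are saved under pics/ and viewed, at most 10 in all, crops included, and the job is handed in when it is done.

```bash
ls; mkdir -p pics
python3 - <<'E'
from bench import arm
import cv2
s=arm.read_state();print(s['clock'],s['position'],s['ee_rot'],s['gripper_width'])
for n in("side","top"):
    cv2.imwrite(f"pics/{n}0.png",arm.get_image(n))
E
```

```text
bench.py
jog.py
pics
0.0 [227.993617   581.33791171 247.20684975] [ 9.82568265e-01 -1.85898907e-01 -1.59393434e-04  1.08441705e-03] 85.44386226122474
```

View pics/side0.png

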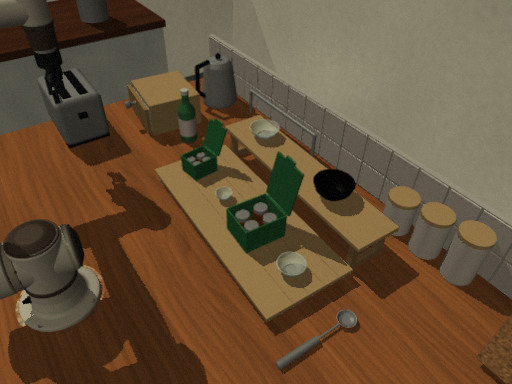

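View pics/top0.png

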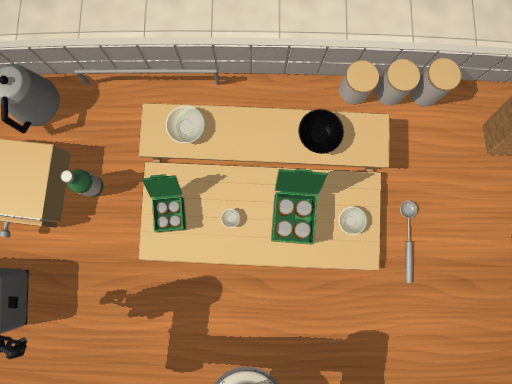

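Side: the big box is at (256,220) with its lid up at (286,185). Top: the big box rim spans about (273,193)–(315,243), with the lid leaning back at (300,182). The bowl is behind it at (321,132) and the medium dish is at (353,220). I'll enlarge for exact corners.

Run:
```python
import cv2
t=cv2.imread('pics/top0.png')[155:255,255:385]
s=cv2.imread('pics/side0.png')[145:255,215:325]
cv2.imwrite('pics/tc.png',cv2.resize(t,None,fx=6,fy=6,interpolation=cv2.INTER_CUBIC))
cv2.imwrite('pics/sc.png',cv2.resize(s,None,fx=5,fy=5,interpolation=cv2.INTER_CUBIC))
```

```text
(no output)
```

View pics/tc.png

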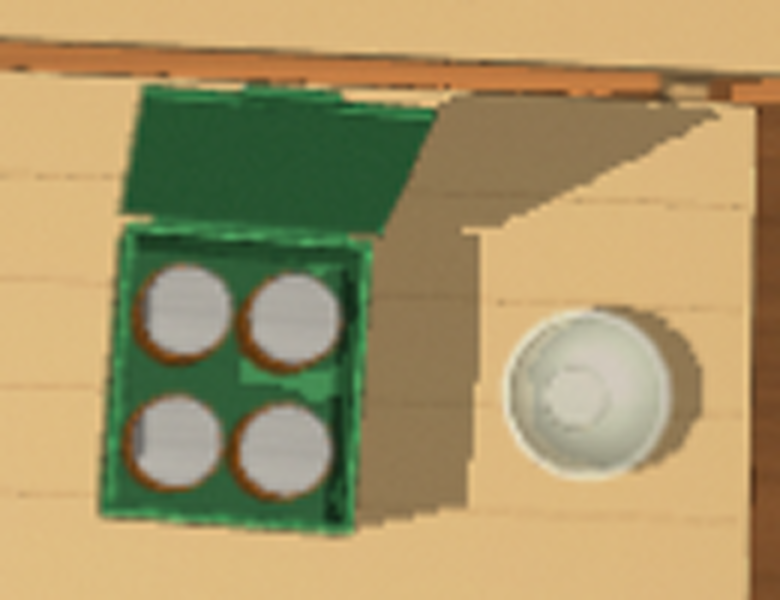

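View pics/sc.png

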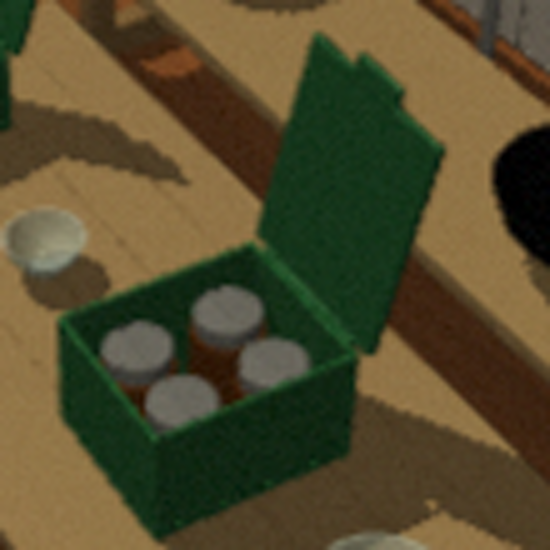

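```bash
cat > h.py <<'E'
import numpy as np,cv2
from bench import arm
from scipy.optimize import least_squares
C={n:arm.get_calibration(n) for n in("top","side")}
def proj(n,P):
    c=C[n];return cv2.projectPoints(np.array(P,float),np.array(c['rvec'],float),np.array(c['tvec'],float),np.array(c['K']),np.array(c['D'],float))[0][:,0]
def box(q,P): 
    x,y,w=q[:3];P=np.array(P,float);c,s=np.cos(w),np.sin(w)
    return np.c_[x+c*P[:,0]-s*P[:,1],y+s*P[:,0]+c*P[:,1],P[:,2]+40]
def lid(q,P):  # local along d, y, n
    a=q[3];return box(q,[[65-d*np.cos(a)+n*np.sin(a),y,80+d*np.sin(a)+n*np.cos(a)] for d,y,n in P])
E
python3 - <<'E'
from h import *
T=lambda p:np.array(p)/6+[255,155]
S=lambda p:np.array(p)/5+[215,145]
rim=[[65,55,80],[65,-55,80],[-65,-55,80],[-65,55,80]]
to=T([(125,225),(370,240),(352,532),(100,515),(145,88),(437,108)])
so=S([(255,245),(355,352),(157,437),(65,320),(160,538),(350,455),(63,418),(320,35),(440,150)])
bot=[[-65,-55,0],[65,-55,0],[-65,55,0]]
L=[(138,59,5),(138,-59,5)]
def r(q):
    return np.r_[(proj('top',np.r_[box(q,rim),lid(q,L)])-to).ravel(),(proj('side',np.r_[box(q,rim+bot),lid(q,L)])-so).ravel()]
f=least_squares(r,[550,-50,0,1.8]);q=f.x
print(q,np.abs(f.fun).max(),f.fun.round(1))
print('hinge',lid(q,[(0,0,0)]),'edge outer',lid(q,[(138,0,8)]))
# stand corner check, ray to plane
def ray(n,uv,z):
    c=C[n];R=cv2.Rodrigues(np.array(c['rvec']))[0];t=np.array(c['tvec']).ravel()
    p=cv2.undistortPoints(np.array([[uv]],float),np.array(c['K']),np.array(c['D'],float))[0,0]
    o=-R.T@t;d=R.T@np.r_[p,1];return o+d*(z-o[2])/d[2]
for nm,uv,z in(('bowl',(321,132),145),('wide dish',(185,125),150),('upper front edge L',(140,156),120),('upper front R',(388,166),120),('medium',(353,220),60),('small',(231,218),60),('smallbox',(169,213),100)): print(nm,ray('top',uv,z).round())
s=arm.read_state();print(s['clock'],s['contact_force'])
E
```

```text
[ 5.30349840e+02 -1.22064530e+02 -6.58779154e-02  1.80282317e+00] 1.9563423932077342 [ 0.4 -1.5  0.7 -0.7  0.4 -0.5  0.9 -0.9 -0.4 -0.5  0.1  0.1 -0.4 -0.9
  1.   0.8 -0.5  1.2 -2.  -0.6 -1.3  1.  -0.1  0.  -0.9 -0.3 -1.1 -0.7
  0.5 -0.1]
hinge [[ 595.20884423 -126.34349774  120.        ]] edge outer [[ 634.64191156 -128.94503056  252.46231626]]
bowl [ 755. -188.  145.]
wide dish [768. 173. 150.]
upper front edge L [689. 297. 120.]
upper front R [ 672. -374.  120.]
medium [ 528. -290.   60.]
small [529.  50.  60.]
smallbox [537. 216. 100.]
0.1 [-0.29707054 -0.16380658 -0.13835337]
```

```bash
cat >> h.py <<'E'
from scipy.spatial.transform import Rotation as Ro
Q=[530.35,-122.06,-0.0659]
def go(x,y,z,yaw=-0.066,tilt=0):
    s=arm.read_state();R=Ro.from_quat(s['ee_rot'])
    G=Ro.from_euler('z',yaw)*Ro.from_euler('y',tilt)*Ro.from_euler('x',np.pi)
    return R.inv().apply(np.array([x,y,z])-s['position']).round(1),(R.inv()*G).as_rotvec().round(3)
E
python3 jog.py '[{"sz": -50},{"sz": -90},{"sx": 40,"sy": 28,"sz": -90,"az": -0.04},{"sx": 80,"sy": 57,"sz": -90,"az": -0.08},{"sx": 120,"sy": 86,"sz": -90,"az": -0.12},{"sx": 160,"sy": 114,"sz": -90,"az": -0.16},{"sx": 200,"sy": 143,"sz": -90,"az": -0.2},{"sx": 240,"sy": 172,"sz": -90,"az": -0.24},{"sx": 280,"sy": 200,"sz": -90,"az": -0.28},{"sx": 320,"sy": 229,"sz": -90,"az": -0.31}]' 0
python3 -c "
from h import *
print(go(690,-132,335))"
```

```text
clock: 1.1
position: [442.9, 249.9, 338.1]
ee_rot: [1.0, -0.031, -0.0, 0.0]
contact_force: [0.4, -0.1, 0.1]
gripper_width: -0.3
grasp_force: 0.0
(array([270.3, 365.9,   3.1]), array([0.   , 0.   , 0.004]))
```

```bash
python3 jog.py '[{"sx": 27,"sy": 36},{"sx": 54,"sy": 73},{"sx": 81,"sy": 110},{"sx": 108,"sy": 146},{"sx": 135,"sy": 183},{"sx": 162,"sy": 220},{"sx": 190,"sy": 256},{"sx": 217,"sy": 293},{"sx": 250,"sy": 338},{"sx": 268,"sy": 364}]'
python3 -c "
from h import *
print(go(690,-132,245))
cv2.imwrite('pics/s1.png',arm.get_image('side'))"
```

```text
clock: 2.1
position: [687.5, -131.0, 337.0]
ee_rot: [0.999, -0.033, -0.001, 0.0]
contact_force: [0.4, -0.4, -0.1]
gripper_width: 0.0
grasp_force: 0.0
(array([ 2.7,  0.8, 92. ]), array([0.   , 0.002, 0.001]))
```

View pics/s1.png

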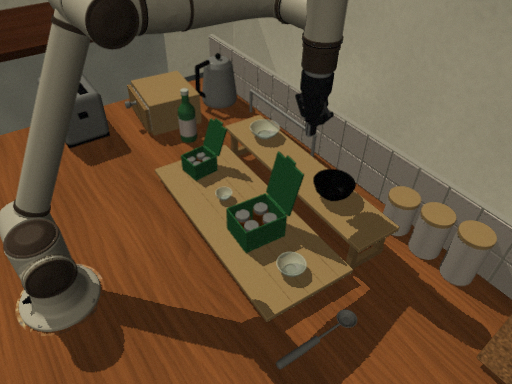

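The closed fingertips are at (311,132) in the side view, above and behind the lid, and the path down is clear.

```bash
python3 jog.py '[{"sz": 40},{"sz": 80},{"sz": 90},{"sx": -10,"sz": 90},{"sx": -20,"sz": 90},{"sx": -30,"sz": 90}]'
python3 - <<'E'
from h import *
hx,hy=595.2,-126.3;w=-.066
for a in np.arange(1.8,-.01,-.15):
    X=-115*np.cos(a)+8*np.sin(a)+11;Z=115*np.sin(a)+8*np.cos(a)+137
    d,r=go(hx+X*np.cos(w),hy+X*np.sin(w),Z);print(a.round(2),d,Z.round())
E
```

```text
clock: 2.75
position: [656.8, -126.5, 251.3]
ee_rot: [0.999, -0.032, 0.002, 0.0]
contact_force: [-0.1, -0.1, 0.9]
gripper_width: 0.4
grasp_force: 0.0
1.8 [-16.6   3.8   4.1] 247.0
1.65 [-33.4   3.8   0.2] 251.0
1.5 [-50.7   3.8  -1.2] 252.0
1.35 [-67.9   3.7   0. ] 251.0
1.2 [-84.8   3.7   3.8] 247.0
1.05 [-100.8    3.6   10.1] 241.0
0.9 [-115.8    3.6   18.7] 232.0
0.75 [-129.4    3.5   29.5] 221.0
0.6 [-141.1    3.5   42.1] 209.0
0.45 [-150.9    3.5   56.4] 194.0
0.3 [-158.4    3.4   71.9] 179.0
0.15 [-163.5    3.4   88.4] 162.0
0.0 [-166.     3.4  105.5] 145.0
```

```bash
python3 jog.py '[{"sx": -8,"sy": 4},{"sx": -17,"sy": 4},{"sx": -25,"sy": 4},{"sx": -33,"sy": 4},{"sx": -42,"sy": 4},{"sx": -50,"sy": 4,"sz": -1},{"sx": -59,"sy": 4,"sz": -1},{"sx": -68,"sy": 4}]'
python3 - <<'E'
from h import *
cv2.imwrite('pics/s2.png',arm.get_image('side')[100:300,180:380].repeat(3,0).repeat(3,1))
hx,hy=595.2,-126.3;w=-.066
for a in np.arange(1.35,-.01,-.15):
    X=-115*np.cos(a)+8*np.sin(a)+11;Z=115*np.sin(a)+8*np.cos(a)+137
    d,r=go(hx+X*np.cos(w),hy+X*np.sin(w),Z);print(a.round(2),d,r)
E
```

```text
clock: 3.55
position: [587.9, -126.2, 248.1]
ee_rot: [0.999, -0.032, -0.0, -0.0]
contact_force: [1.0, -0.7, -0.9]
gripper_width: -0.2
grasp_force: 0.4
1.35 [ 2.3 -0.3 -2.9] [-0.     0.002  0.002]
1.2 [-14.5  -0.4   1. ] [-0.     0.002  0.002]
1.05 [-30.6  -0.4   7.4] [-0.     0.002  0.002]
0.9 [-45.5  -0.4  16.1] [-0.     0.002  0.002]
0.75 [-59.   -0.5  26.9] [-0.     0.002  0.002]
0.6 [-70.6  -0.5  39.6] [-0.     0.002  0.002]
0.45 [-80.3  -0.5  53.9] [-0.     0.002  0.002]
0.3 [-87.7  -0.5  69.6] [-0.     0.002  0.002]
0.15 [-92.7  -0.5  86.1] [-0.     0.002  0.002]
0.0 [-95.1  -0.5 103.2] [-0.     0.002  0.002]
```

View pics/s2.png

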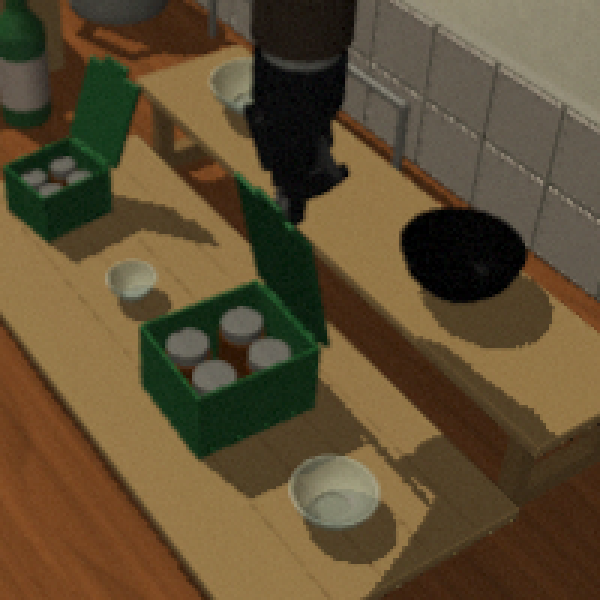

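The fingertips at (290,210) in the crop are behind the lid near its edge. The lid is just past upright and the box hasn't moved, so I'll continue along the arc.

```bash
python3 jog.py '[{"sx": -7},{"sx": -15,"sz": 1},{"sx": -23,"sz": 4},{"sx": -31,"sz": 8},{"sx": -38,"sz": 12},{"sx": -46,"sz": 17},{"sx": -53,"sz": 22},{"sx": -59,"sz": 28},{"sx": -65,"sz": 34},{"sx": -71,"sz": 41}]'
python3 - <<'E'
from h import *
hx,hy=595.2,-126.3;w=-.066
for a in np.arange(.6,-.01,-.1):
    X=-115*np.cos(a)+8*np.sin(a)+11;Z=115*np.sin(a)+8*np.cos(a)+137
    d,r=go(hx+X*np.cos(w),hy+X*np.sin(w),Z);print(a.round(2),d,r)
E
```

```text
clock: 4.6
position: [517.3, -121.8, 206.8]
ee_rot: [0.999, -0.032, -0.0, 0.0]
contact_force: [-0.5, -0.5, 0.9]
gripper_width: -0.2
grasp_force: 0.4
0.6 [-1.4 -0.6 -1.7] [0.    0.    0.002]
0.5 [-8.1 -0.6  7.6] [0.    0.    0.002]
0.4 [-13.8  -0.6  17.6] [0.    0.    0.002]
0.3 [-18.5  -0.6  28.2] [0.    0.    0.002]
0.2 [-22.1  -0.7  39.1] [0.    0.    0.002]
0.1 [-24.6  -0.7  50.4] [0.    0.    0.002]
0.0 [-26.   -0.7  61.8] [0.    0.    0.002]
```

```bash
python3 jog.py '[{"sx": -7,"sz": 8},{"sx": -13,"sz": 17},{"sx": -17,"sz": 26},{"sx": -20,"sz": 34},{"sx": -22,"sz": 42},{"sx": -24,"sz": 49},{"sx": -25,"sz": 55},{"sx": -25,"sz": 59},{"sx": -25,"sz": 60}]'
python3 - <<'E'
from h import *
cv2.imwrite('pics/s3.png',arm.get_image('side')[120:300,180:380].repeat(3,0).repeat(3,1))
print(go(483,-121,145))
E
```

```text
clock: 5.5
position: [492.6, -120.2, 146.7]
ee_rot: [0.999, -0.032, -0.001, 0.0]
contact_force: [0.4, -0.3, 0.9]
gripper_width: -0.1
grasp_force: 0.3
(array([-9.7,  1.4,  1.9]), array([0.   , 0.001, 0.002]))
```

View pics/s3.png

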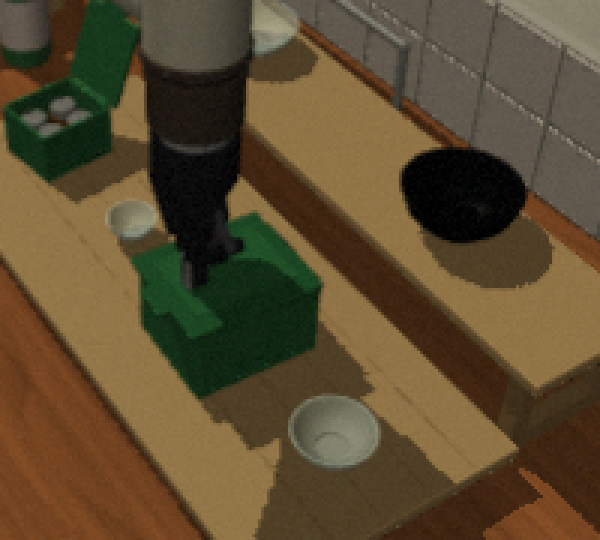

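The lid is almost flat on the box, with the tip at (190,280) in the crop and only light force. I'll press down in small steps until the force rises.

```bash
for i in 1; do python3 jog.py '[{"sz": 1},{"sz": 2},{"sz": 3},{"sz": 3},{"sz": 3}]'; done
```

```text
clock: 6.05
position: [493.1, -120.2, 145.0]
ee_rot: [0.999, -0.032, 0.0, 0.0]
contact_force: [-1.6, 0.3, 5.3]
gripper_width: -0.2
grasp_force: 2.8
```

```bash
python3 jog.py '[{"sz": 1},{"sz": 2},{"sz": 2},{"sz": 2}]'
```

```text
clock: 6.45
position: [493.1, -120.2, 144.7]
ee_rot: [1.0, -0.031, 0.001, 0.0]
contact_force: [-5.6, 1.6, 16.0]
gripper_width: 0.1
grasp_force: 7.7
```

Force rose to 16 N with only 0.3 mm of travel, so the lid is seated. I'll lift straight up and check.

```bash
python3 jog.py '[{"sz": -3},{"sz": -8},{"sz": -30},{"sz": -70},{"sz": -115},{"sz": -160},{"sz": -200},{"sz": -240},{"sz": -240}]'
python3 - <<'E'
from h import *
im=arm.get_image('side')[145:255,205:315]
im=cv2.resize(im,None,fx=5,fy=5,interpolation=cv2.INTER_CUBIC)
q=[*Q,0]
for a,col in((0,(0,0,255)),(0.06,(255,255,0))):
    for k,n in((0,8),):
        P=proj('side',lid([*Q,a],[(138,59,n),(138,-59,n),(0,-59,n),(0,59,n)]))
        cv2.polylines(im,[((P-[205,145])*5).astype(int)],True,col,1)
cv2.imwrite('pics/s4.png',im)
print(arm.read_state()['contact_force'])
E
```

```text
clock: 7.35
position: [495.0, -120.8, 388.6]
ee_rot: [0.999, -0.032, 0.006, 0.001]
contact_force: [0.0, 0.3, -1.1]
gripper_width: 0.2
grasp_force: 0.0
[-0.56326784  0.25770588 -1.33958615]
```

View pics/s4.png

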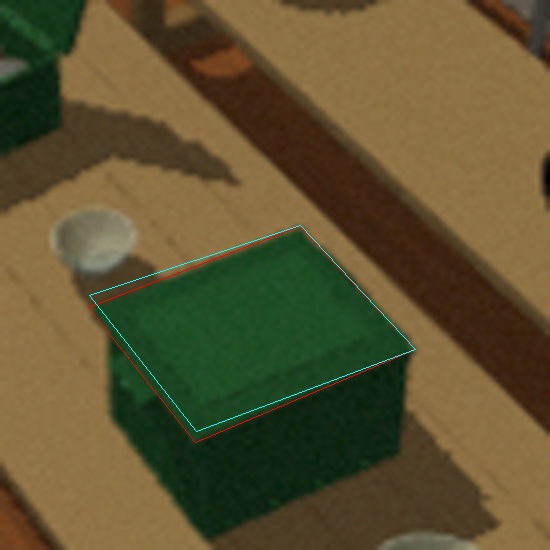

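The lid outline matches the shut prediction (red, front corner about (195,440)). The box is in place and the hand is clear, so I'll hand in.

```bash
python3 jog.py '[{},{},{}]' | head -2; python3 -c "
from bench import arm
print(arm.job_done())"
```

```text
clock: 7.7
position: [492.5, -120.2, 380.9]
the job is handed in; nothing more can be done
None
```

I pushed the larger box's lid over and pressed it shut, with the box still in place and the hand clear, and handed the job in at 7.7 s; the final picture shows the lid shut, but no verdict was returned.

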